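# Load the annealing kiln and start its programme

### The job

Slide the loaded steel tray by its wooden handle along the hearth, through the kiln's low mouth and in under its roof, until it meets the stiff feeler plate hidden at the back and pushes it a few millimetres, but less than a centimetre; both glass pieces must stay standing on the tray. Then, on the kiln's controller, press the square key right down and let it up, and after it the large round key, and let go with the tray left in the kiln. Do not press the two small keys or disturb the other things on the bench.

Things in the scene. Friction and masses are not known exactly. Their poses are not given: they have to be found in the camera images.
- kiln: fixed kiln, orange case, steel front, 272 wide, 271 high. Origin at bench level under the mouth's middle, in the front face; x leads into the chamber. Hearth slab 200 wide, top 30 above bench, from x -230 to the chamber's back. Mouth 100 wide (y -50 to 50), 70 high (z 30 to 100), jambs 35 deep; chamber behind 150 wide, 70 high, 280 deep. Above the mouth the front wall rises straight
- mouth (a point): middle of the mouth's sill: on the hearth's top, in the plane of the front face; axes as the kiln's
- feeler (a joint): hidden feeler plate inside the kiln, 70 wide, z 3 to 25 above the hearth, across the chamber. Its face starts 155 to 195 behind the mouth, not measured. Value: how far it has been pushed back (m), 0 as found. About 7 N moves it, on top of the tray's sliding friction (2 to 6 N); it stays where pushed. Wanted 0.002 to 0.010, never more; it could travel 0.030
- tray: loose steel tray, about 0.4 kg, on the hearth before the mouth. Pan 140 long (x -70 to 70), 90 wide, floor 4 thick, rim 12 high. Behind it a flat shank, 20 wide, 6 thick, runs to x -230 and carries an upright wooden grip bar 50 long (x), 14 wide (y), top 46 above the underside. Origin: centre of the pan's underside; x points to the leading edge, away from the handle
- tray_front (a point): middle of the pan's leading edge, 70 ahead of the tray's origin and 6 up
- tray_grip (a point): middle of the wooden grip bar, 205 behind the tray's origin and 30 above the underside; 275 behind the leading edge. Axes as the tray's: pinch the bar across y (14 wide)
- vase: small solid glass bud vase, 52 high, 34 across at most, foot 32 across, loose, standing on the tray's floor towards the leading edge. Origin: centre of the foot
- stopper: small solid glass bottle stopper, 42 high, 34 across at most, foot 32 across, loose, standing on the tray's floor towards the handle. Origin: centre of the foot
- controller: the kiln's controller, a fixed grey box 130 x 130, 50 high, with a dark top and a thin display strip along its far (+x) edge. Four grey keys stand 12 proud of the top and travel 6 down against springs (about 5 N). Origin: centre of the underside
- key_square_top (a point): centre of the top of the square key, 26 x 26; at x 18, y 35 of the controller, 62 above the bench
- key_large_top (a point): centre of the top of the large round key, 30 across; at x -35, y -35 of the controller, 62 above the bench
- key_square (a joint): how far the square key is down (m): 0 up, 0.006 fully down; counts as pressed above 0.004
- key_large (a joint): how far the large round key is down (m): 0 up, 0.006 fully down; counts as pressed above 0.004
- key_small_a (a joint): small round key, 14 across, at x 18, y -35 of the controller: how far it is down (m); not to be pressed
- key_small_b (a joint): small round key, 14 across, at x -35, y 35 of the controller: how far it is down (m); not to be pressed
- bowl: bystander: white bowl 110 across, 50 high; origin under its centre
- tin: bystander: flat brass tin 72 across, 22 high; origin under its centre
- jar: bystander: glass jar 54 across, 70 high; origin under its centre
- marver: bystander: dark steel block 80 x 60 x 18; origin under its centre
- brush: bystander: brush 140 long, lying flat along its x
- rod_jar: bystander: metal pot 72 across, 100 high, with glass rods up to 200 high; origin under its centre
There are look-alikes about, which are no part of the job. What is meant by the vase is not purple, and is the smaller of those in its own colour.

How it is judged:
By the outcome, as a careful person would: the job done as asked, in the order asked, and still so for the second after the job is handed in, with the robot touching nothing.
It also fails if it takes over 59 s, if anything falls off the work surface, if the arm or the gripper's body presses on something with over 40 N, if the wrist force passes 120 N, or if a joint passes its speed limit or range.

### The arm

A 6-joint arm with a two-finger parallel gripper is mounted at the origin on the work surface. World frame = base frame: x ahead of the robot, y to its left, z up, the work surface at z = 0. Lengths are in m, angles in rad, forces in N, time in s.
With the tool pointing down it reaches from about 0.3 to 0.85 m from the base axis. Payload 5.4 kg.
Tool frame: the origin (TCP) lies at the very end of the fingers, on their centre line; the grasp point (between the pads) lies 19 mm behind it; z points along the fingers, y is the line along which they close (so a half turn about z gives the same grasp; the last joint's range is limited). The gripper opens to 85 mm and grips with 20 to 120 N. Pads are 22 mm wide; open, the fingers measure 114 mm over their backs; the gripper's body (76 mm by 85 mm) begins 54 mm behind the grasp point. The pads swing forward as they close: fully open they stand 13 mm farther back than shut.
Start: joints at [-1.366, 0.158, 1.597, -0, 1.386, -0.21], TCP at [0.232, -0.526, 0.231] pointing down, gripper open.
Joint ranges: [-2.91, 2.91], [-0.94, 2.29], [0.18, 2.7], [-1.29, 4.43], [0.17, 2.64], [-3, 3]. Speed limits (rad/s): [2.57, 2.57, 3.14, 3.14, 3.14, 3.14].

### API

Orientations are given as a 3x3 rotation matrix whose columns are the frame's x, y, z axes.
In Python, from station import bot gives the robot as it stands. The module is installed in compiled form; this text tells all that it offers.
- The arm moves only by the tool arm_command, never from a script. Its argument "plan" is a list that holds one entry, the list of rows, each a list of 7 numbers: the turn, a rotation vector about the world's x, y, z in rad, then the shift along the world's x, y, z in mm, then the opening in per cent of the stroke, from 0 (shut) to 100 (fully open). In form: [[[rx, ry, rz, x, y, z, claw], ...]]. A call has 1 to 10 rows; each row shifts and turns the commanded pose from where the row before left it; what a row does not reach is not made up. A row lasts 1/12 s, in which the tool goes at most 41.7 mm and 7.16 degrees, less where a joint would pass 70% of its speed; a pose out of reach is approached as far as the arm can. A call is refused whole if a number of a shift passes 41.7 or a number of a turn 0.125, either way. A call with a gripper value outside its range is refused whole. The fingers move at their own pace and stop on an object; the grip force is fixed at half the most. Time passes only in rows, so rows that do not move let the fingers close. It gives the time, the measured TCP pose, the force, the opening and the grip force at its end, in the units of the state.
- bot.get_obs(): the state, without advancing time (a new reading comes with each control period).
- bot.get_image(name): name is "scene" or "top" or "wrist"; returns (picture, depth): 480x640x3 uint8, red, green, blue; 480x640 float32, m along the optical axis (not along the pixel's ray), 0 where there is no reading.
- bot.camera_model(name): a dict with "fx", "fy", "cx", "cy" (pixels), "xyz" and "attitude" of the camera in the world; the wrist camera has in their place "T_tool_cam" (4x4, takes a point from camera to tool coordinates, whose origin is the TCP and whose axes are the flange's). Camera axes: x right, y up, looking along -z (the intrinsics and any distortion apply to the point x, -y, -z); pixel columns grow to the right and rows downward; lengths in m; the calibration is good to about 2 mm. A picture is of the moment at which its call begins: read the wrist's pose just before it. camera_model takes no time and is no camera call.
- bot.hand_in(): hands the job in; it is judged then, once.
The state is a dict: "time_s": time; "qpos": joint angles; "dq": joint speeds; "tau": joint torques, N m; "tcp_pos": TCP position; "orientation": TCP orientation; "wrist_force": force on the tool from outside, world axes, zero at the start; "ft_torque": the same for the moment, N m; "finger_gap": finger opening in m; "gripper_force": force on a finger pad.
Only numpy, scipy, OpenCV 4.12 (cv2) and the standard library are available. Lean on these libraries where they do the work, as an engineer would, in place of code of your own. Each camera call takes 0.05 s, during which the arm holds its last target. There are 200 camera calls.

## Working session

There is one attempt and no reset: what is moved stays moved. The work goes in short steps, Python scripts to look and compute and a tool call to move; the robot and the scene stay as the last step left them, time stands still between calls to the robot, and variables do not carry over. Pictures are saved under pics/ and viewed, at most 10 in all, crops included, and the job is handed in when it is done.

Besides the shell and the picture viewer there is one more tool, called after "Call:" by a JSON object that holds its "method" and its "body", one argument or row to a line. arm_command: Moves the arm, as the interface text tells. Its arguments: {"type":"object","properties":{"plan":{"type":"array"}},"required":["plan"]}

```bash
mkdir -p pics; cat > h.py <<'E'
import numpy as np, cv2
from station import bot
def grab(n,tag):
    o=bot.get_obs(); im,d=bot.get_image(n); cv2.imwrite(f'pics/{tag}.png',im[:,:,::-1]); np.savez(f'pics/{tag}.npz',im=im,d=d,p=o['tcp_pos'],R=o['orientation']); return im,d
def cam(n,o=None):
    m=bot.camera_model(n)
    if n=='wrist':
        T=np.array(m['T_tool_cam']); o=o or bot.get_obs(); R=np.array(o['orientation']); return m,R@T[:3,:3],R@T[:3,3]+np.array(o['tcp_pos'])
    return m,np.array(m['attitude']),np.array(m['xyz'])
def rays(n,uv,o=None):
    m,R,t=cam(n,o); uv=np.asarray(uv,float).reshape(-1,2)
    d=np.c_[(uv[:,0]-m['cx'])/m['fx'],-(uv[:,1]-m['cy'])/m['fy'],-np.ones(len(uv))]@R.T
    return t,d
def onplane(n,uv,z,o=None):
    t,d=rays(n,uv,o); return t+d*((z-t[2])/d[:,2])[:,None]
def cloud(n,d,o=None):
    v,u=np.mgrid[0:480,0:640]; t,r=rays(n,np.c_[u.ravel(),v.ravel()],o)
    return (t+r*d.reshape(-1,1)).reshape(480,640,3)
E
python3 - <<'E'
from h import *
for n in('scene','top'):
    grab(n,n+'0'); print({k:(np.round(v,3).tolist() if not isinstance(v,str) else v) for k,v in bot.camera_model(n).items()})
print(bot.camera_model('wrist')); print(bot.get_obs())
E
```

```text
{'fx': 455.619, 'fy': 455.619, 'cx': 315.144, 'cy': 238.717, 'xyz': [0.857, -0.7, 0.63], 'attitude': [[0.885, -0.296, 0.36], [0.465, 0.523, -0.714], [0.023, 0.8, 0.6]]}
{'fx': 478.354, 'fy': 478.354, 'cx': 321.041, 'cy': 242.844, 'xyz': [0.373, -0.012, 1.289], 'attitude': [[0.003, 0.993, -0.121], [-1.0, 0.006, 0.018], [0.019, 0.121, 0.992]]}
{'fx': 378.42378285371524, 'fy': 378.42378285371524, 'cx': 322.23563766083475, 'cy': 241.3181425546133, 'T_tool_cam': array([[ 8.45519056e-04,  9.58602051e-01,  2.84747948e-01,
         7.23075296e-02],
       [ 9.99999642e-01, -7.97768315e-04, -2.83676884e-04,
         3.69901350e-04],
       [-4.47703526e-05,  2.84748086e-01, -9.58602381e-01,
        -1.42601612e-01],
       [ 0.00000000e+00,  0.00000000e+00,  0.00000000e+00,
         1.00000000e+00]])}
{'time_s': 0.1, 'qpos': array([-1.36608133e+00,  1.58989064e-01,  1.59814798e+00,  3.68083350e-06,
        1.38619615e+00, -2.10111176e-01]), 'dq': array([-5.47001900e-04, -2.27310405e-04, -3.13289033e-03, -1.11217915e-03,
       -3.99672440e-05, -1.32116620e-03]), 'tau': array([ 5.18711458e-04, -3.96988320e+01, -3.32339001e+01, -1.25707961e-04,
        4.20203054e-03, -1.21282517e-05]), 'tcp_pos': array([ 0.2316028 , -0.52568536,  0.23039278]), 'orientation': array([[ 9.15186729e-01,  4.03029936e-01, -3.50288653e-04],
       [ 4.03029921e-01, -9.15185214e-01,  1.70493267e-03],
       [ 3.66559910e-04, -1.70150856e-03, -9.99998485e-01]]), 'wrist_force': array([0.35935605, 0.57591556, 0.08846783]), 'ft_torque': array([0.00407061, 0.04947389, 0.02892213]), 'gripper_force': 0.0, 'finger_gap': 0.08520508123250776}
```

View pics/scene0.png

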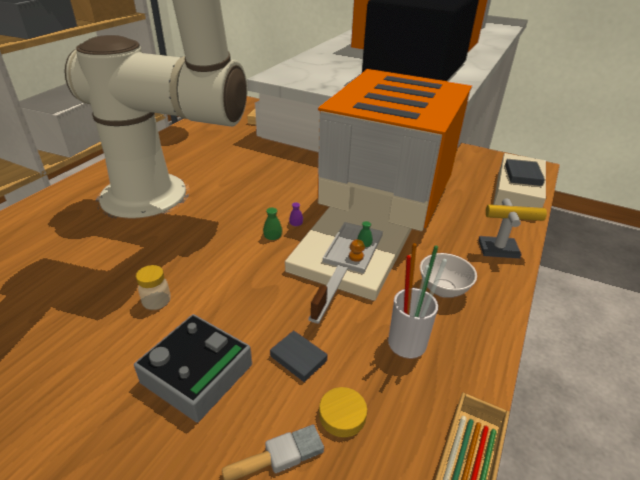

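View pics/top0.png

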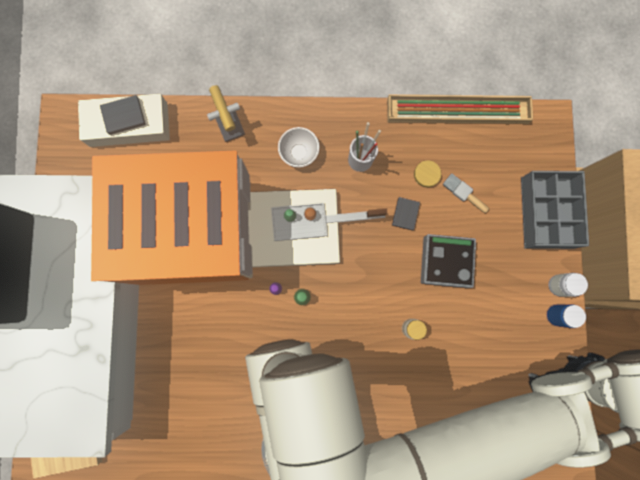

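The scene picture shows the green glass piece on the tray at (366,234), with an orange stopper at (356,250). The look-alikes are the larger green one on the bench at (272,224) and the purple one at (296,214). The vase meant is the small green one on the tray: not purple, and the smaller of the two greens. The top picture shows the handle at (376,213), the controller at (450,261) and the kiln front at column ~245. Next I measure these and make the confirming crop.

```bash
cat > meas.py <<'E'
from h import *
T=np.load('pics/top0.npz'); S=np.load('pics/scene0.npz')
Pt=cloud('top',T['d']); Ps=cloud('scene',S['d'])
def rect(mask,P,name):
    p=P[mask][:,:2].astype(np.float32); r=cv2.minAreaRect(p*1000); print(name,len(p),np.round(r[0],1),np.round(r[1],1),round(r[2],2),'z',np.round(np.median(P[mask][:,2])*1000,1)); return r
u=np.arange(640)[None,:]+0*np.arange(480)[:,None]; v=np.arange(480)[:,None]+0*u
def box(a,b,c,d): return (u>=a)&(u<=c)&(v>=b)&(v<=d)
z=Pt[...,2]
print('bench z',np.median(z[box(400,290,500,310)]))
h=box(235,180,350,275)&(abs(z-.03)<.006); rect(cv2.erode(h.astype(np.uint8),np.ones((2,2)))>0,Pt,'hearth')
rect(box(365,200,392,222)&(z>.055),Pt,'bar top')
rect(box(325,205,365,225)&(z>.034)&(z<.05),Pt,'shank?')
c=box(415,225,485,295)&(z>.04); rect(c,Pt,'controller')
k=box(415,225,485,295)&(z>.0565); n,l,st,ce=cv2.connectedComponentsWithStats(k.astype(np.uint8))
for i in range(1,n):
    if st[i,4]>8: rect(l==i,Pt,'key')
# kiln front plane from scene
zs=Ps[...,2]; m=box(318,100,425,200)&(zs>.11)&(zs<.26); p=Ps[m]
# front normal approx -y
a=np.c_[p[:,0],np.ones(len(p))]; w=np.ones(len(p),bool)
for _ in range(10):
    s=np.linalg.lstsq(a[w],p[w,1],rcond=None)[0]; w=abs(a@s-p[:,1])<.004
q=p[w]; print('front y=%.4f x + %.4f'%tuple(s),w.sum(),len(p),'x range',np.percentile(q[:,0],[.2,99.8]))
rt=box(80,140,260,290)&(z>.24); rect(rt,Pt,'roof'); 
# pan corners via grey mask
hsv=cv2.cvtColor(T['im'],cv2.COLOR_RGB2HSV)
def g(n):return
crop=T['im'][170:300,230:490]; cv2.imwrite('pics/cropt.png',cv2.resize(crop[:,:,::-1],None,fx=3,fy=3,interpolation=cv2.INTER_CUBIC))
crop=S['im'][195:325,260:420]; cv2.imwrite('pics/crops.png',cv2.resize(crop[:,:,::-1],None,fx=4,fy=4,interpolation=cv2.INTER_CUBIC))
E
python3 meas.py
```

```text
bench z -0.0005117305138018224
hearth 4526 [569.9  20.5] [197.1 267.3] 2.82 z 29.8
bar top 130 [503.6 -94.8] [ 40.8 305.7] 49.99 z 74.4
shank? 221 [596.5 -97. ] [ 27.4 110.5] 10.84 z 36.4
controller 2474 [ 467.9 -225.2] [147.2 442.3] 5.53 z 50.7
key 97 [ 502.4 -338.9] [26.4 24. ] 89.79 z 62.0
key 25 [ 496.  -408.8] [10.7 14.4] 1.27 z 61.8
key 103 [ 416.5 -214.5] [ 27.2 413. ] 8.27 z 61.5
key 25 [ 449.1 -335.2] [14.4 10.5] 89.3 z 61.4
front y=0.0037 x + 0.1454 4668 6969 x range [0.43488366 0.68620764]
roof 18932 [550.1 225. ] [504.5 308.7] 84.76 z 271.0
```

View pics/cropt.png

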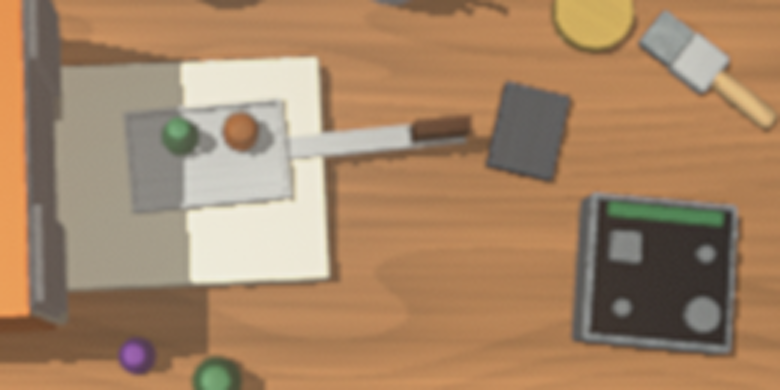

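View pics/crops.png

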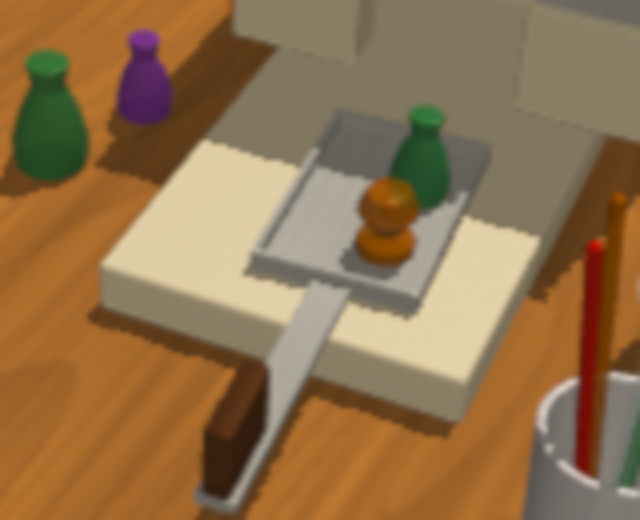

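The crops confirm the choice: the small green vase and the orange stopper stand on the tray, and the bigger green and the purple pieces stand on the bench. The tray sits a little sideways and yawed relative to the mouth, so I need precise edges.

```bash
cat > edges.py <<'E'
from h import *
def fitline(p,n=8):
    # x = a*y+b robust
    w=np.ones(len(p),bool)
    for _ in range(n):
        c=np.polyfit(p[w,1],p[w,0],1); r=p[:,0]-np.polyval(c,p[:,1]); w=abs(r)<max(.0012,1.5*np.median(abs(r)))
    return c,w.sum(),r[w].std()
def edge(I,cols,v0,v1,n,z,o=None):
    out=[]
    for c in cols:
        s=cv2.GaussianBlur(I[v0:v1,c-1:c+2].astype(np.float32).mean(1).reshape(-1,1),(1,3),0).ravel(); g=abs(np.diff(s)); k=int(g.argmax())
        a,b=max(k-1,0),min(k+2,len(g)); out.append((c,v0+.5+(g[a:b]*np.arange(a,b)).sum()/g[a:b].sum()))
    return onplane(n,out,z,o)
E
python3 - <<'E'
from edges import *
T=np.load('pics/top0.npz'); S=np.load('pics/scene0.npz')
im=T['im']; hsv=cv2.cvtColor(im,cv2.COLOR_RGB2HSV); s=hsv[...,1].astype(float); val=hsv[...,2].astype(float); b=im[...,2].astype(float)
L={}
for nm,I,cols,v0,v1,z in [('h_up',s,range(254,334),183,198,.03),('h_lo',s,range(256,336),257,272,.03),
  ('pan_up',s,range(294,324),199,212,.042),('pan_up2',s,range(274,288),199,212,.042),('pan_lo_b',s,range(298,324),232,246,.03),('pan_lo',s,range(276,324),232,246,.036),('sh_up',s,range(343,364),205,216,.036),('sh_lo',s,range(343,364),216,226,.036)]:
    p=edge(I,cols,v0,v1,'top',z); c,n,sd=fitline(p[:,:2]); L[nm]=c
    print(nm,'dx/dy %.4f'%c[0],'x@y=-.1 %.1f x@0 %.1f x@.08 %.1f'%tuple(1000*np.polyval(c,[-.1,0,.08])),n,'sd %.2f'%(1000*sd))
# kiln front via scene depth, ransac plane
P=cloud('scene',S['d']); v,u=np.mgrid[0:480,0:640]
for nm,m in [('steel',(u>325)&(u<425)&(v>105)&(v<205)&(S['im'].std(2)<14))]:
    p=P[m&(P[...,2]>.10)&(P[...,2]<.27)]; rng=np.random.default_rng(0); best=0
    for _ in range(500):
        q=p[rng.choice(len(p),3)]; nn=np.cross(q[1]-q[0],q[2]-q[0]); nn/=np.linalg.norm(nn)+1e-12
        w=abs((p-q[0])@nn)<.002
        if w.sum()>best: best=w.sum(); W=w
    q=p[W]; c0=q.mean(0); nn=np.linalg.svd(q-c0,full_matrices=False)[2][2]; print(nm,best,len(p),nn,c0, 'y@x=.57,z=.03:',c0[1]-(nn[0]*(.57-c0[0])+nn[2]*(.03-c0[2]))/nn[1])
# pan leading/rear edges, hearth rear edge, bar via top
for nm,row,a,bb,z,I in [('pan_front',range(212,238),266,280,.042,val),('pan_rear',range(222,236),318,334,.042,s),('h_rear',range(228,258),330,346,.03,s)]:
    p=edge(np.swapaxes(I,0,1),row,a,bb,'top',z) if 0 else None
    out=[]
    for r in row:
        g=abs(np.diff(I[r-1:r+2,a:bb].mean(0))); k=int(g.argmax()); out.append((a+.5+k,r))
    p=onplane('top',out,z); c=np.polyfit(p[:,0],p[:,1],1); print(nm,'y med',np.median(p[:,1]),'at x',np.median(p[:,0]),'slope',c[0])
bm=((hsv[...,2]<125)&(s>60)&(u>360)&(u<395)&(v>200)&(v<222)).astype(np.uint8); n,l,st,ce=cv2.connectedComponentsWithStats(bm); i=1+st[1:,4].argmax(); print('bar px',st[i],ce[i],onplane('top',ce[i],.076)); r=cv2.minAreaRect(np.argwhere(l==i)[:,::-1].astype(np.float32)); print(r)
# keys by colour
g=((val>95)&(s<40)&(u>428)&(u<474)&(v>246)&(v<285)).astype(np.uint8); n,l,st,ce=cv2.connectedComponentsWithStats(g)
for i in range(1,n):
    if st[i,4]>10: print('key',st[i],np.round(onplane('top',ce[i],.062)[0]*1000,1))
E
```

```text
h_up dx/dy -0.0475 x@y=-.1 676.4 x@0 671.7 x@.08 667.9 80 sd 0.52
h_lo dx/dy -0.0464 x@y=-.1 473.6 x@0 469.0 x@.08 465.2 80 sd 0.39
pan_up dx/dy -0.1134 x@y=-.1 639.3 x@0 628.0 x@.08 618.9 16 sd 0.56
pan_up2 dx/dy 0.1806 x@y=-.1 588.9 x@0 607.0 x@.08 621.4 9 sd 1.60
pan_lo_b dx/dy -0.0993 x@y=-.1 552.1 x@0 542.2 x@.08 534.3 26 sd 0.27
pan_lo dx/dy -0.1126 x@y=-.1 552.5 x@0 541.2 x@.08 532.2 47 sd 0.39
sh_up dx/dy -0.1027 x@y=-.1 606.9 x@0 596.6 x@.08 588.4 21 sd 0.45
sh_lo dx/dy -0.1116 x@y=-.1 583.9 x@0 572.7 x@.08 563.8 21 sd 0.42
steel 2956 6705 [-5.46550866e-03  9.99984790e-01 -7.40246471e-04] [0.58888059 0.14693922 0.18894551] y@x=.57,z=.03: 0.14671836583273692
pan_front y med 0.09296679557252796 at x 0.5733854779261351 slope 0.11208388709821974
pan_rear y med -0.049312591637969555 at x 0.5636152331824862 slope 0.13234241682132747
h_rear y med -0.08419667324166154 at x 0.5280981481720359 slope 0.048300474061128106
bar px [367 209  27  12 156] [379.49358974 213.89102564] [[ 0.59737439 -0.18496566  0.076     ]]
((380.02972412109375, 214.79702758789062), (11.144415855407715, 25.57245635986328), 84.2894058227539)
key [433 247  11  11 107] [ 501.6 -338.3   62. ]
key [462 252   6   5  22] [ 496.  -407.5   62. ]
key [472 259   2  26  33] [ 445.5 -426.4   62. ]
key [458 269  12  12 107] [ 443.  -403.2   62. ]
key [434 270   6   5  24] [ 449. -333.   62.]
key [429 281  34   4  66] [ 420.2 -346.9   62. ]
```

Call:
{"method": "arm_command", "body": {
  "plan": [
    [[0,0,0.125,25,25,0,60],[0,0,0.125,28,28,0,60],[0,0,0.125,28,28,0,60],[0,0,0.125,28,28,0,60],[0,0,0.125,28,28,0,60],[0,0,0.125,28,28,0,60],[0,0,0.125,28,28,0,60],[0,0,0.125,28,28,0,60],[0,0,0.125,28,28,0,60],[0,0,0.125,28,28,0,60]]
  ]
}}

```text
time_s: 0.93
tcp_pos: [0.5096, -0.2474, 0.2309]
orientation: [[-0.1, 0.995, -0.001], [0.995, 0.1, 0.0], [0.0, -0.0, -1.0]]
wrist_force: [0.4, -0.8, 0.5]
finger_gap: 0.0515
gripper_force: 0.0
```

Call:
{"method": "arm_command", "body": {
  "plan": [
    [[0.1,0.011,0.01,20,14,-10,60],[0.1,0.011,0,20,14,-15,60],[0.1,0.011,0,20,14,-20,60],[0.1,0.011,0,20,14,-20,60],[0,0,0,14,14,-15,60],[0,0,0,0,2,0,60],[0,0,0,0,0,0,60]]
  ]
}}

```text
time_s: 1.52
tcp_pos: [0.602, -0.176, 0.1495]
orientation: [[-0.095, 0.994, -0.047], [0.914, 0.106, 0.391], [0.394, -0.006, -0.919]]
wrist_force: [0.1, 0.1, -0.1]
finger_gap: 0.0512
gripper_force: 0.0
```

```bash
python3 - <<'E'
from h import *
o=bot.get_obs(); im,d=grab('wrist','w1'); P=cloud('wrist',d,o)
print(o['tcp_pos'],o['qpos'],o['orientation'])
# project expected grip point
m,R,t=cam('wrist',o)
for q in ([.604,-.183,.076],[.582,.022,.034]):
    c=R.T@(np.array(q)-t); print(m['cx']+m['fx']*c[0]/-c[2],m['cy']-m['fy']*c[1]/-c[2])
E
```

```text
[ 0.60197658 -0.17596722  0.14949021] [-0.62325373  0.52214158  1.35514637  0.29435538  1.54740413 -0.77752627] [[-0.09527344  0.99434159 -0.0469869 ]
 [ 0.91426626  0.10607643  0.39097953]
 [ 0.39375141 -0.00570857 -0.91919924]]
325.0036736768059 314.03893827270866
324.7699410597267 41.50409042282419
```

View pics/w1.png

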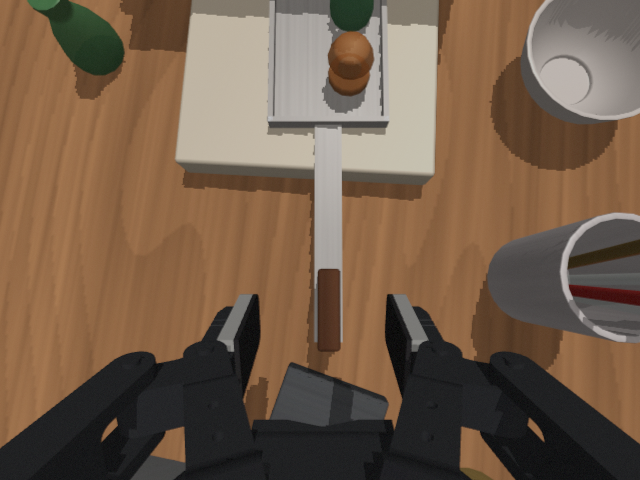

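The wrist picture shows the bar's top at (329,310), standing upright between the fingers, with the finger midpoint near (323,320). A +3 mm shift in x is needed; then I descend.

Call:
{"method": "arm_command", "body": {
  "plan": [
    [[0,0,0,3,1,-20,60],[0,0,0,0,0,-25,60],[0,0,0,0,0,-25,60],[0,0,0,0,0,-20,60],[0,0,0,0,0,-10,60],[0,0,0,0,0,-6,60],[0,0,0,0,0,0,60]]
  ]
}}

```text
time_s: 2.15
tcp_pos: [0.6055, -0.1766, 0.0457]
orientation: [[-0.095, 0.995, -0.043], [0.915, 0.104, 0.389], [0.391, -0.003, -0.92]]
wrist_force: [0.5, 0.1, 0.8]
finger_gap: 0.0512
gripper_force: 0.0
```

Call:
{"method": "arm_command", "body": {
  "plan": [
    [[0,0,0,0,0,-2,40],[0,0,0,0,0,0,25],[0,0,0,0,0,0,10],[0,0,0,0,0,0,10],[0,0,0,0,0,0,10],[0,0,0,0,0,0,10]]
  ]
}}

```text
time_s: 2.65
tcp_pos: [0.6063, -0.1769, 0.0445]
orientation: [[-0.096, 0.995, -0.042], [0.916, 0.105, 0.388], [0.39, -0.001, -0.921]]
wrist_force: [-0.7, -1.1, 5.0]
finger_gap: 0.0131
gripper_force: 58.6
```

Call:
{"method": "arm_command", "body": {
  "plan": [
    [[0,0,-0.004,-1.5,0,0.7,10],[0,0,-0.007,-2.5,0,0,10],[0,0,-0.007,-3,0,0,10],[0,0,-0.007,-3,0,0,10],[0,0,-0.007,-3,0,0,10],[0,0,-0.007,-3,0,0,10],[0,0,-0.007,-3,0,0,10],[0,0,-0.007,-3,0,0,10],[0,0,-0.006,-2.5,0,0,10],[0,0,-0.003,-1.5,0,0,10]]
  ]
}}

```text
time_s: 3.48
tcp_pos: [0.5798, -0.1761, 0.0443]
orientation: [[-0.037, 0.999, -0.018], [0.919, 0.041, 0.392], [0.392, -0.002, -0.92]]
wrist_force: [5.1, 0.2, 3.7]
finger_gap: 0.0135
gripper_force: 59.0
```

```bash
cat > rel.py <<'E'
import sys
from edges import *
tag=sys.argv[1]
o=bot.get_obs(); grab('top','t'+tag); grab('wrist','w'+tag)
W=np.load(f'pics/w{tag}.npz'); hs=cv2.cvtColor(W['im'],cv2.COLOR_RGB2HSV)
print(np.round(o['tcp_pos'],4),np.round(o['wrist_force'],1))
T=np.load(f'pics/t{tag}.npz'); s=cv2.cvtColor(T['im'],cv2.COLOR_RGB2HSV)[...,1].astype(float)
a,b,r0=[int(x) for x in sys.argv[2:5]]   # columns of pan span, row centre of pan
for nm,v0,v1,z in [('h_up',183,200,.03),('h_lo',257,275,.03),('pan_up',r0-23,r0-11,.042),('pan_lo',r0+11,r0+23,.036)]:
    p=edge(s,range(a,b),v0,v1,'top',z); c,n,sd=fitline(p[:,:2]); print(nm,'slope %.4f'%c[0],'x@-.05 %.1f @0 %.1f @.08 %.1f'%tuple(1000*np.polyval(c,[-.05,0,.08])),n,'sd %.2f'%(1000*sd))
E
python3 rel.py 2 276 322 226
python3 - <<'E'
import cv2,numpy as np
a=cv2.imread('pics/t2.png')[180:280,235:400]; b=cv2.imread('pics/w2.png')
a=cv2.resize(a,None,fx=2.4,fy=2.4); c=np.zeros((480,800,3),np.uint8); b=cv2.resize(b,(400,300)); c[:300,:400]=b; c[:240,400:796]=a[:240,:396]; cv2.imwrite('pics/c2.png',c[:300])
E
```

```text
[ 0.5798 -0.1761  0.0443] [5.1 0.2 3.7]
h_up slope -0.0413 x@-.05 673.6 @0 671.5 @.08 668.2 46 sd 0.49
h_lo slope -0.0425 x@-.05 470.9 @0 468.8 @.08 465.4 46 sd 0.36
pan_up slope 0.0042 x@-.05 611.0 @0 611.2 @.08 611.5 46 sd 4.31
pan_lo slope -0.0473 x@-.05 530.9 @0 528.5 @.08 524.7 46 sd 0.49
```

View pics/c2.png

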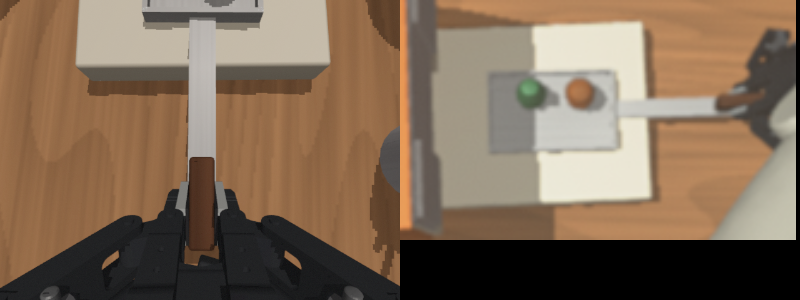

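The composite shows the bar firmly between the fingers, both glass pieces standing, and the tray nearly centred on the hearth. I'll refine the lateral offset from the wrist view.

```bash
cat > wr.py <<'E'
import sys
from edges import *
tag,r0,r1=sys.argv[1],int(sys.argv[2]),int(sys.argv[3])
W=np.load(f'pics/w{tag}.npz'); o={'tcp_pos':W['p'],'orientation':W['R']}
s=cv2.cvtColor(W['im'],cv2.COLOR_RGB2HSV)[...,1].astype(float); V=W['im'][...,0].astype(float)
def prof(nm,I,a,b,z):
    out=[]
    for r in range(r0,r1):
        g=abs(np.diff(I[r,a:b])); k=int(g.argmax()); out.append((a+k+.5,r))
    p=onplane('wrist',out,z,o); c,n,sd=fitline(p[:,:2]); ym=np.median(p[:,1]); print(nm,'px',np.median([q[0] for q in out]),'slope %.4f x@-.09 %.2f sd %.2f n %d'%(c[0],1000*np.polyval(c,-.09),sd*1000,n)); return c
L=[prof('hL',s,90,200,.03),prof('sL',s,270,325,.036),prof('sR',s,325,380,.036),prof('hR',s,480,600,.03)]
for y in (-.09,.15): print('y',y,'hearth mid %.2f shank mid %.2f'%tuple(500*(np.polyval(L[i],y)+np.polyval(L[j],y)) for i,j in ((0,3),(1,2))))
E
python3 wr.py 2 48 98
```

```text
hL px 121.5 slope -0.0506 x@-.09 478.20 sd 0.14 n 50
sL px 302.5 slope -0.0299 x@-.09 566.27 sd 0.17 n 50
sR px 344.5 slope -0.0356 x@-.09 586.32 sd 0.00 n 50
hR px 526.5 slope -0.0526 x@-.09 675.83 sd 0.15 n 50
y -0.09 hearth mid 577.02 shank mid 576.29
y 0.15 hearth mid 564.64 shank mid 568.43
```

```bash
python3 wr.py 2 45 240 | grep -E "sL|sR|shank"; python3 wr.py 2 45 104|grep h
```

```text
sL px 300.5 slope -0.0336 x@-.09 566.29 sd 0.18 n 195
sR px 345.5 slope -0.0415 x@-.09 586.58 sd 0.13 n 195
y -0.09 hearth mid 577.73 shank mid 576.44
y 0.15 hearth mid 552.13 shank mid 567.43
hL px 121.5 slope -0.0521 x@-.09 478.26 sd 0.14 n 59
hR px 526.5 slope -0.0450 x@-.09 675.57 sd 0.21 n 59
y -0.09 hearth mid 576.91 shank mid 576.35
y 0.15 hearth mid 565.26 shank mid 568.05
```

Call:
{"method": "arm_command", "body": {
  "plan": [
    [[0,0,0.005,0.6,0,0,10],[0,0,0.005,0.5,1,0,10],[0,0,0,-0.1,2,0,10],[0,0,0,-0.2,4,0,10],[0,0,0,-0.3,6,0,10],[0,0,0,-0.35,7,0,10],[0,0,0,-0.35,7,0,10],[0,0,0,-0.3,6,0,10],[0,0,0,-0.25,5,0,10],[0,0,0,-0.1,2,0,10]]
  ]
}}

```text
time_s: 4.42
tcp_pos: [0.5789, -0.1381, 0.0447]
orientation: [[-0.049, 0.999, -0.023], [0.92, 0.054, 0.387], [0.388, -0.002, -0.922]]
wrist_force: [0.5, -9.0, 7.9]
finger_gap: 0.0132
gripper_force: 59.9
```

```bash
python3 rel.py 3 262 305 226; python3 wr.py 3 100 140;python3 wr.py 3 100 240|grep s
```

```text
[ 0.5789 -0.1381  0.0447] [ 0.5 -9.   7.9]
h_up slope -0.0518 x@-.05 674.8 @0 672.2 @.08 668.1 43 sd 0.45
h_lo slope -0.0444 x@-.05 470.9 @0 468.7 @.08 465.2 43 sd 0.40
pan_up slope -0.0095 x@-.05 612.0 @0 611.5 @.08 610.7 31 sd 0.28
pan_lo slope -0.0678 x@-.05 530.0 @0 526.6 @.08 521.2 40 sd 0.58
hL px 119.5 slope -0.0510 x@-.09 478.30 sd 0.14 n 40
sL px 300.5 slope -0.0617 x@-.09 566.39 sd 0.00 n 40
sR px 343.5 slope -0.0721 x@-.09 586.86 sd 0.13 n 40
hR px 530.5 slope -0.0477 x@-.09 675.68 sd 0.15 n 40
y -0.09 hearth mid 576.99 shank mid 576.63
y 0.15 hearth mid 565.15 shank mid 560.58
hL px 119.5 slope -0.0566 x@-.09 478.47 sd 0.20 n 81
sL px 300.5 slope -0.0515 x@-.09 566.04 sd 0.12 n 140
sR px 344.5 slope -0.0564 x@-.09 586.34 sd 0.13 n 140
hR px 530.5 slope -0.0513 x@-.09 675.84 sd 0.21 n 85
y -0.09 hearth mid 577.16 shank mid 576.19
y 0.15 hearth mid 564.20 shank mid 563.24
```

Call:
{"method": "arm_command", "body": {
  "plan": [
    [[0,0,-0.004,0.8,0,0.5,10],[0,0,0,0,1,0.5,10],[0,0,0,-0.1,2,0,10],[0,0,0,-0.15,3,0,10],[0,0,0,-0.2,4,0,10],[0,0,0,-0.25,5,0,10],[0,0,0,-0.25,5,0,10],[0,0,0,-0.25,5,0,10],[0,0,0,-0.2,4,0,10],[0,0,0,-0.1,2,0,10]]
  ]
}}

```text
time_s: 5.35
tcp_pos: [0.5775, -0.1063, 0.0448]
orientation: [[-0.045, 0.999, -0.023], [0.92, 0.05, 0.389], [0.389, -0.004, -0.921]]
wrist_force: [0.3, -5.7, 5.0]
finger_gap: 0.0134
gripper_force: 59.3
```

Call:
{"method": "arm_command", "body": {
  "plan": [
    [[0,0,0,-0.1,2,0.4,10],[0,0,0,-0.2,4,0,10],[0,0,0,-0.3,6,0,10],[0,0,0,-0.35,7,0,10],[0,0,0,-0.35,7,0,10],[0,0,0,-0.35,7,0,10],[0,0,0,-0.35,7,0,10],[0,0,0,-0.3,6,0,10],[0,0,0,-0.2,4,0,10],[0,0,0,-0.1,2,0,10]]
  ]
}}

```text
time_s: 6.18
tcp_pos: [0.5749, -0.052, 0.0449]
orientation: [[-0.044, 0.999, -0.023], [0.919, 0.05, 0.392], [0.392, -0.004, -0.92]]
wrist_force: [-0.0, -1.7, -1.7]
finger_gap: 0.0135
gripper_force: 58.3
```

```bash
python3 - <<'E'
from h import *
o=bot.get_obs(); print(o['qpos'],o['wrist_force']); im,d=grab('wrist','w4'); im2,_=grab('scene','s4')
c=np.zeros((400,800,3),np.uint8); c[:300,:400]=cv2.resize(im,(400,300)); c[:400,400:]=cv2.resize(im2[60:340,220:500],(400,400)); cv2.imwrite('pics/c4.png',c[:,:,::-1])
E
```

```text
[-0.48568115  0.4817197   1.64384406  0.36092461  1.25380102 -0.68949422] [-0.00218993 -1.72938919 -1.70256534]
```

View pics/c4.png

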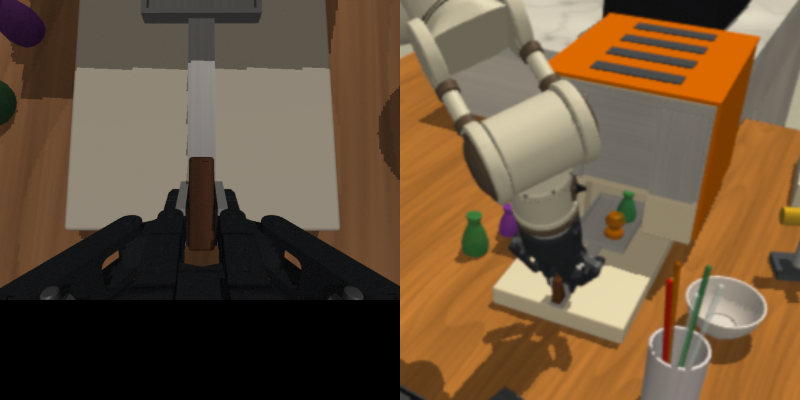

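The composite shows the pan's front in the mouth, the vase and stopper standing, and the wrist clear of the kiln.

Call:
{"method": "arm_command", "body": {
  "plan": [
    [[0,0,0,-0.1,2,0,10],[0,0,0,-0.3,5,0,10],[0,0,0,-0.35,8,0,10],[0,0,0,-0.4,9,0,10],[0,0,0,-0.4,9,0,10],[0,0,0,-0.4,9,0,10],[0,0,0,-0.4,9,0,10],[0,0,0,-0.35,7,0,10],[0,0,0,-0.2,4,0,10],[0,0,0,-0.1,2,0,10]]
  ]
}}

```text
time_s: 7.12
tcp_pos: [0.5723, 0.0117, 0.0453]
orientation: [[-0.044, 0.999, -0.022], [0.919, 0.05, 0.391], [0.392, -0.003, -0.92]]
wrist_force: [-0.6, -2.2, -2.5]
finger_gap: 0.0135
gripper_force: 58.5
```

Call:
{"method": "arm_command", "body": {
  "plan": [
    [[0,0,0,-0.1,2,0,10],[0,0,0,-0.1,2,0,10],[0,0,0,-0.1,2,0,10],[0,0,0,0,0,0,10]]
  ]
}}

```text
time_s: 7.45
tcp_pos: [0.5723, 0.017, 0.0454]
orientation: [[-0.043, 0.999, -0.021], [0.919, 0.048, 0.391], [0.392, -0.003, -0.92]]
wrist_force: [0.2, 1.1, -2.7]
finger_gap: 0.0129
gripper_force: 58.4
```

Call:
{"method": "arm_command", "body": {
  "plan": [
    [[0,0,0,-0.1,2,0,10],[0,0,0,-0.1,2,0,10],[0,0,0,-0.1,2,0,10],[0,0,0,-0.1,2,0,10]]
  ]
}}

```text
time_s: 7.78
tcp_pos: [0.5719, 0.0249, 0.0454]
orientation: [[-0.044, 0.999, -0.021], [0.919, 0.048, 0.391], [0.392, -0.003, -0.92]]
wrist_force: [-0.0, -0.9, -2.8]
finger_gap: 0.0131
gripper_force: 58.4
```

Call:
{"method": "arm_command", "body": {
  "plan": [
    [[0,0,0,-0.1,2,0,10],[0,0,0,-0.1,2,0,10],[0,0,0,-0.1,2,0,10]]
  ]
}}

```text
time_s: 8.03
tcp_pos: [0.5715, 0.031, 0.0454]
orientation: [[-0.044, 0.999, -0.022], [0.919, 0.049, 0.391], [0.392, -0.003, -0.92]]
wrist_force: [0.4, -0.8, -3.1]
finger_gap: 0.0133
gripper_force: 58.4
```

Call:
{"method": "arm_command", "body": {
  "plan": [
    [[0,0,0,-0.05,1.5,0,10],[0,0,0,-0.1,1.5,0,10]]
  ]
}}

```text
time_s: 8.2
tcp_pos: [0.5714, 0.034, 0.0454]
orientation: [[-0.044, 0.999, -0.022], [0.919, 0.049, 0.391], [0.392, -0.003, -0.92]]
wrist_force: [-0.5, -1.3, -2.0]
finger_gap: 0.0133
gripper_force: 58.4
```

Call:
{"method": "arm_command", "body": {
  "plan": [
    [[0,0,0,-0.05,1.5,0,10],[0,0,0,-0.1,1.5,0,10]]
  ]
}}

```text
time_s: 8.37
tcp_pos: [0.5717, 0.0353, 0.0455]
orientation: [[-0.044, 0.999, -0.02], [0.92, 0.049, 0.388], [0.389, -0.002, -0.921]]
wrist_force: [-1.1, -9.5, -0.5]
finger_gap: 0.0135
gripper_force: 59.1
```

Call:
{"method": "arm_command", "body": {
  "plan": [
    [[0,0,0,-0.05,1.5,0,10],[0,0,0,-0.1,1.5,0,10]]
  ]
}}

```text
time_s: 8.53
tcp_pos: [0.5717, 0.0379, 0.0457]
orientation: [[-0.044, 0.999, -0.02], [0.92, 0.049, 0.388], [0.388, -0.001, -0.921]]
wrist_force: [-0.8, -8.5, -0.1]
finger_gap: 0.0133
gripper_force: 59.0
```

Call:
{"method": "arm_command", "body": {
  "plan": [
    [[0,0,0,-0.05,1,0,10],[0,0,0,-0.05,1,0,10]]
  ]
}}

```text
time_s: 8.7
tcp_pos: [0.5716, 0.04, 0.0457]
orientation: [[-0.044, 0.999, -0.02], [0.92, 0.049, 0.388], [0.389, -0.001, -0.921]]
wrist_force: [-0.5, -9.1, -0.7]
finger_gap: 0.0132
gripper_force: 59.0
```

```bash
python3 - <<'E'
from h import *
o=bot.get_obs(); print(o['tcp_pos'],o['wrist_force'],o['ft_torque']); im,d=grab('wrist','w5'); im2,_=grab('scene','s5')
c=np.zeros((450,800,3),np.uint8); c[:300,:400]=cv2.resize(im,(400,300)); c[:400,400:]=cv2.resize(im2[100:300,240:440],(400,400)); cv2.imwrite('pics/c5.png',c[:,:,::-1])
E
python3 wr.py 5 200 240
```

```text
[0.57157879 0.03995402 0.04566215] [-0.47931507 -9.08875026 -0.70286632] [-1.51392494  0.01994761  0.21497121]
hL px 110.0 slope -0.0427 x@-.09 477.23 sd 0.15 n 40
sL px 299.5 slope -0.0371 x@-.09 565.77 sd 0.18 n 40
sR px 344.5 slope -0.0663 x@-.09 590.81 sd 0.19 n 40
hR px 531.0 slope -0.0490 x@-.09 675.81 sd 0.15 n 40
y -0.09 hearth mid 576.52 shank mid 578.29
y 0.15 hearth mid 565.51 shank mid 565.88
```

View pics/c5.png

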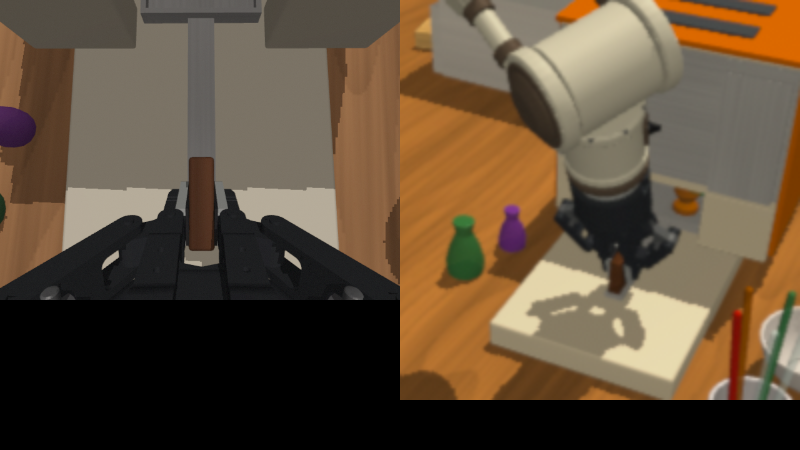

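Force is steady at about 9 N over the last 5 mm, with no side force and the pan centred between the jambs: the feeler has been pushed about 5.5 mm. I unload, release, and back out.

Call:
{"method": "arm_command", "body": {
  "plan": [
    [[0,0,0,0,-0.8,0,10],[0,0,0,0,0,0,10],[0,0,0,0,0,0,20],[0,0,0,0,0,0,40],[0,0,0,0,0,0,60],[0,0,0,0,0,0,60],[0,0,0,0,0,0,60]]
  ]
}}

```text
time_s: 9.38
tcp_pos: [0.571, 0.0414, 0.0455]
orientation: [[-0.044, 0.999, -0.022], [0.919, 0.049, 0.392], [0.392, -0.003, -0.92]]
wrist_force: [-0.2, -0.3, -1.0]
finger_gap: 0.0511
gripper_force: 0.0
```

Call:
{"method": "arm_command", "body": {
  "plan": [
    [[0,0,0,0,-2,5,60],[0,0,0,0,-5,12,60],[0,0,0,0,-10,25,60],[0,0,0,0,-20,30,60],[0,0,0,0,-30,25,40],[-0.1,-0.005,0,-5,-38,10,0],[-0.1,-0.005,0,-10,-38,0,0],[-0.1,-0.005,0,-10,-38,0,0],[-0.1,-0.005,0,-10,-38,0,0],[0,0,0,-10,-38,0,0]]
  ]
}}

```text
time_s: 10.22
tcp_pos: [0.526, -0.2157, 0.1545]
orientation: [[-0.051, 0.999, -0.0], [0.999, 0.051, -0.003], [-0.003, -0.0, -1.0]]
wrist_force: [0.8, 1.0, -0.4]
finger_gap: -0.0001
gripper_force: 0.0
```

```bash
python3 - <<'E'
from h import *
o=bot.get_obs(); im,d=grab('scene','s6'); im2,_=grab('top','t6')
print(o['tcp_pos'],o['orientation'],o['wrist_force'])
c=np.zeros((400,800,3),np.uint8); c[:400,:400]=cv2.resize(im[160:330,250:420],(400,400)); c[:, 400:]=cv2.resize(im2[180:320,240:380],(400,400)); cv2.imwrite('pics/c6.png',c[:,:,::-1])
E
```

```text
[ 0.52603496 -0.21566071  0.15453505] [[-5.09098542e-02  9.98703228e-01 -2.20235559e-04]
 [ 9.98699510e-01  5.09090584e-02 -2.74898373e-03]
 [-2.73420694e-03 -3.59899506e-04 -9.99996197e-01]] [ 0.84668075  0.95710241 -0.39653119]
```

View pics/c6.png

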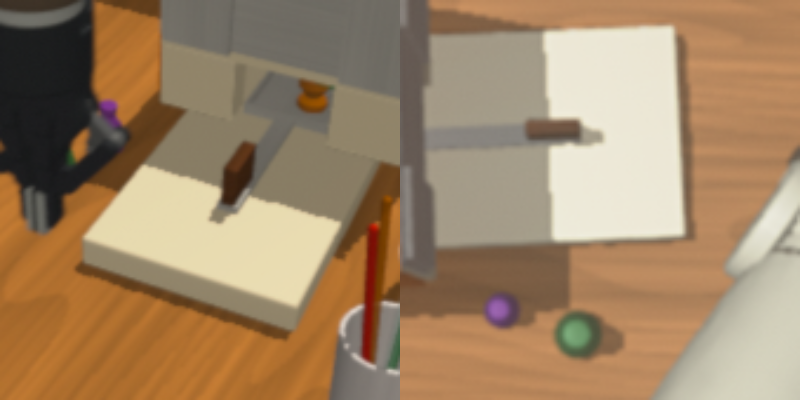

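The composite shows the tray in the kiln with the handle free, the stopper upright with the green vase behind it, and nothing else disturbed. The square key is next: dx -24, dy -123.

Call:
{"method": "arm_command", "body": {
  "plan": [
    [[0,0,-0.1,-6,-30,0,0],[0,0,-0.05,-6,-31,0,0],[0,0,0,-6,-31,-15,0],[0,0,0,-6,-31,-25,0],[0,0,0,0,0,-25,0],[0,0,0,0,0,-15,0],[0,0,0,0,0,-4,0],[0,0,0,0,0,0,0]]
  ]
}}

```text
time_s: 10.98
tcp_pos: [0.5014, -0.3383, 0.0677]
orientation: [[0.103, 0.995, -0.003], [0.995, -0.103, 0.004], [0.004, -0.004, -1.0]]
wrist_force: [0.4, 0.3, 0.2]
finger_gap: 0.0004
gripper_force: 0.0
```

Press down 12 mm in steps.

Call:
{"method": "arm_command", "body": {
  "plan": [
    [[0,0,0,0,0,-3,0],[0,0,0,0,0,-3,0],[0,0,0,0,0,-3,0],[0,0,0,0,0,-2.5,0],[0,0,0,0,0,0,0],[0,0,0,0,0,0,0]]
  ]
}}

```text
time_s: 11.48
tcp_pos: [0.5031, -0.3396, 0.0581]
orientation: [[0.102, 0.995, 0.001], [0.995, -0.102, 0.0], [0.001, 0.001, -1.0]]
wrist_force: [2.8, 0.7, 3.5]
finger_gap: -0.0001
gripper_force: 1.9
```

Call:
{"method": "arm_command", "body": {
  "plan": [
    [[0,0,0,0,0,-1.5,0],[0,0,0,0,0,-1.5,0],[0,0,0,0,0,0,0],[0,0,0,0,0,0,0]]
  ]
}}

```text
time_s: 11.82
tcp_pos: [0.5031, -0.3396, 0.0563]
orientation: [[0.102, 0.995, 0.0], [0.995, -0.102, 0.001], [0.001, 0.0, -1.0]]
wrist_force: [0.3, 2.9, 13.3]
finger_gap: -0.0002
gripper_force: 7.1
```

The stop was reached at z 0.0563 with 13 N. Lift and go to the large round key.

Call:
{"method": "arm_command", "body": {
  "plan": [
    [[0,0,0,0,0,4,0],[0,0,0,0,0,8,0],[0,0,0,0,0,15,0],[0,0,0,-15,-16,5,0],[0,0,0,-20,-22,0,0],[0,0,0,-17,-18,0,0],[0,0,0,-7,-8,-6,0],[0,0,0,0,0,-9,0],[0,0,0,0,0,-4,0],[0,0,0,0,0,0,0]]
  ]
}}

```text
time_s: 12.65
tcp_pos: [0.4424, -0.4006, 0.0643]
orientation: [[0.102, 0.995, -0.004], [0.995, -0.102, 0.006], [0.006, -0.005, -1.0]]
wrist_force: [-0.1, -0.1, 0.3]
finger_gap: 0.0004
gripper_force: 0.0
```

Call:
{"method": "arm_command", "body": {
  "plan": [
    [[0,0,0,0.5,-2.5,0,0],[0,0,0,0,0,-3,0],[0,0,0,0,0,-3,0],[0,0,0,0,0,-3,0],[0,0,0,0,0,-2,0],[0,0,0,0,0,0,0],[0,0,0,0,0,0,0]]
  ]
}}

```text
time_s: 13.23
tcp_pos: [0.4445, -0.4055, 0.0567]
orientation: [[0.102, 0.995, -0.0], [0.995, -0.102, 0.002], [0.002, -0.0, -1.0]]
wrist_force: [1.6, 2.2, 5.0]
finger_gap: 0.0001
gripper_force: 2.3
```

Call:
{"method": "arm_command", "body": {
  "plan": [
    [[0,0,0,0,0,-1.5,0],[0,0,0,0,0,-0.5,0],[0,0,0,0,0,0,0]]
  ]
}}

```text
time_s: 13.48
tcp_pos: [0.4446, -0.4056, 0.0563]
orientation: [[0.102, 0.995, -0.0], [0.995, -0.102, 0.002], [0.002, -0.001, -1.0]]
wrist_force: [-0.7, 6.4, 15.0]
finger_gap: 0.0001
gripper_force: 7.7
```

Call:
{"method": "arm_command", "body": {
  "plan": [
    [[0,0,0,0,0,4,0],[0,0,0,0,0,10,0],[0,0,0,0,0,25,0],[0,0,0,0,0,35,0],[0,0,0,0,0,35,0],[0,0,0,0,-20,10,0],[0,0,0,0,0,0,0],[0,0,0,0,0,0,0]]
  ]
}}

```text
time_s: 14.15
tcp_pos: [0.4433, -0.4263, 0.1735]
orientation: [[0.103, 0.995, -0.001], [0.995, -0.103, 0.001], [0.001, -0.002, -1.0]]
wrist_force: [-0.3, 0.9, -0.6]
finger_gap: -0.0
gripper_force: 0.0
```

```bash
python3 - <<'E'
from h import *
im,d=grab('scene','s7'); im2,_=grab('top','t7'); o=bot.get_obs(); print(o['tcp_pos'],o['wrist_force'],o['dq'].round(3))
c=np.zeros((400,800,3),np.uint8); c[:,:400]=cv2.resize(im[190:350,260:420],(400,400)); c[:, 400:]=cv2.resize(im[100:420,100:420],(400,400)); cv2.imwrite('pics/c7.png',c[:,:,::-1])
E
```

```text
[ 0.44268246 -0.42429261  0.17109577] [ 0.62834995 -0.33456362 -0.15209886] [ 0.007  0.006  0.014  0.003 -0.002 -0.   ]
```

View pics/c7.png

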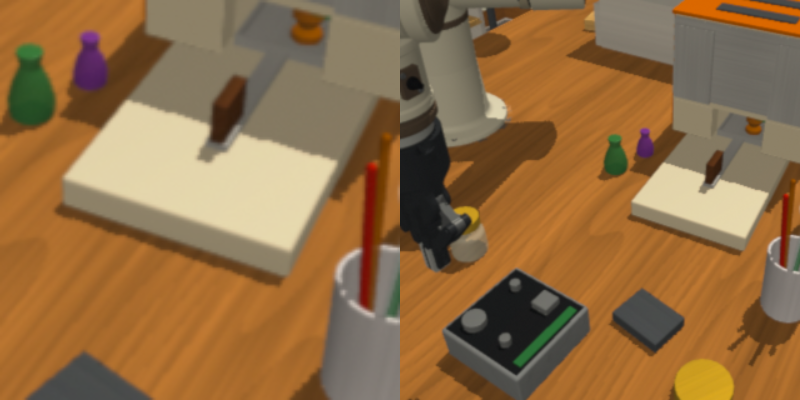

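The last picture shows the tray in the kiln, the stopper upright, all keys up, the bystanders in place and the robot clear. I'm handing in.

```bash
python3 -c "
from station import bot; print(bot.hand_in())"
```

```text
the job is handed in; nothing more can be done
None
```

The job is handed in: the tray is in the kiln with the feeler pushed about 5–6 mm (estimated from force and travel), and the square key then the large round key were pressed fully and released; the stopper is visibly upright, but the vase was hidden inside the kiln in the last pictures and last clearly seen standing as it entered.

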